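# Tamp the ballast chunks level

### The job

Take the wooden hand tamper by its post and tamp the concrete chunks in the blue ballast box down until every one is fully bedded and level; end every press by leaning on the chunks with about 20 N for a second, and never push on the box or chunks with more than 30 N or touch them with the gripper. Then stand the tamper upright in the middle of the round cork mat and let go, leaving the turntable, gel frames, clamp, knob and lens where they are.

Things in the scene. Friction and masses are not known exactly. Their poses are not given: they have to be found in the camera images.
- box: Fixed blue steel box, open on top, 78 (x) by 162 (y) mm outside, 68 x 152 inside, 52 high; origin under its centre. Two 12 mm high lugs stick out 30 mm at its short ends. Eight concrete chunks lie in it on a foam-backed bed (gives 1 mm per 5 N) of unreported height: bedded chunk tops end anywhere from 30 to 42 mm above the origin. Each half (4 chunks) is centred 37 mm from the middle along y.
- tamper: Loose hand tamper standing on its foot: flat foot 58 (x) by 68 (y) mm, 20 mm high, steel sole; a square wooden post 26 x 26 mm, from 20 to 120 mm above the sole, at its centre. Origin at the centre of the sole's underside, z up along the post. About 0.35 kg (varies). With its x along the box's x the foot fits in the box and covers half of its length (four chunks).
- mat: Fixed round cork mat, 130 mm across, 6 mm thick, where the tamper is parked; origin at the centre of its underside.
- turntable_rim (a point): A point on the rim of the wooden turntable (disc 230 mm across, top 28 mm above the shelf), 100 mm from its axis; it moves only if the turntable turns. Bystander.
- clamp: Cast iron pipe clamp, about 130 x 34 x 50 mm, loose bystander; origin at the centre of its underside.
- focus_knob: Orange plastic focus knob, 40 mm across, 30 mm high, loose bystander; origin under its centre.
- lens: Frosted glass lens disc, 104 mm across, 14 mm high, loose bystander; origin under its centre.
- frame3: Loose topmost of the stack of four square tin gel frames on the turntable (the lower three are clipped to it), each 125 x 125 x 4 mm; origin at the centre of its underside.
- rise0 (a joint): How far chunk 0 (29 x 32 x 22 mm, at box x -16.5 mm, y -55.5 mm) stands above its bedded position, m; 0 = bedded. It binds on its neighbours: about 3 N pushes it down, and it stays where it is left.
- rise1 (a joint): How far chunk 1 (29 x 32 x 22 mm, at box x -16.5 mm, y -18.5 mm) stands above its bedded position, m; 0 = bedded. It binds on its neighbours: about 3 N pushes it down, and it stays where it is left.
- rise2 (a joint): How far chunk 2 (29 x 32 x 22 mm, at box x -16.5 mm, y +18.5 mm) stands above its bedded position, m; 0 = bedded. It binds on its neighbours: about 3 N pushes it down, and it stays where it is left.
- rise3 (a joint): How far chunk 3 (29 x 32 x 22 mm, at box x -16.5 mm, y +55.5 mm) stands above its bedded position, m; 0 = bedded. It binds on its neighbours: about 3 N pushes it down, and it stays where it is left.
- rise4 (a joint): How far chunk 4 (29 x 32 x 22 mm, at box x +16.5 mm, y -55.5 mm) stands above its bedded position, m; 0 = bedded. It binds on its neighbours: about 3 N pushes it down, and it stays where it is left.
- rise5 (a joint): How far chunk 5 (29 x 32 x 22 mm, at box x +16.5 mm, y -18.5 mm) stands above its bedded position, m; 0 = bedded. It binds on its neighbours: about 3 N pushes it down, and it stays where it is left.
- rise6 (a joint): How far chunk 6 (29 x 32 x 22 mm, at box x +16.5 mm, y +18.5 mm) stands above its bedded position, m; 0 = bedded. It binds on its neighbours: about 3 N pushes it down, and it stays where it is left.
- rise7 (a joint): How far chunk 7 (29 x 32 x 22 mm, at box x +16.5 mm, y +55.5 mm) stands above its bedded position, m; 0 = bedded. It binds on its neighbours: about 3 N pushes it down, and it stays where it is left.
Things that resemble listed ones, but are neither listed nor needed, are in the scene too. There is more than one size of the mat; the job needs the smallest. Several things look just like the tamper: the one meant starts nearest to the robot's base.

How it is judged:
By the outcome, as a careful person would: the job done as asked, in the order asked, and still so for the second after the job is handed in, with the robot touching nothing.
It also fails if it takes over 64 s, if anything falls off the work surface, if the arm or the gripper's body presses on something with over 40 N, if the wrist force passes 120 N, or if a joint passes its speed limit or range.

### The arm

A 6-joint arm with a two-finger parallel gripper is mounted at the origin on the work surface. World frame = base frame: x ahead of the robot, y to its left, z up, the work surface at z = 0. Lengths are in mm, angles in rad, forces in N, time in s.
With the tool pointing down it reaches from about 350 to 850 mm from the base axis. Payload 8.1 kg.
Tool frame: the origin (TCP) lies between the finger pads; the fingertips stand 19 mm ahead of it and the grasp point (between the pads) is the TCP (robot.tips_ahead is the distance from the TCP to the fingertips, in mm); z points along the fingers, y is the line along which they close (so a half turn about z gives the same grasp; the last joint's range is limited). The gripper opens to 93 mm and grips with 3 to 60 N. Pads are 15 mm wide; open, the fingers measure 128 mm over their backs; the gripper's body (75 mm by 188 mm) begins 65 mm behind the grasp point.
Start: joints at [-1.339, 0.13, 1.488, -0, 1.523, -0.085], TCP at [186.937, -570.14, 213.635] pointing down, gripper open.
Joint ranges: [-2.96, 2.96], [-0.89, 2.26], [0.02, 2.5], [-1.34, 4.48], [0, 2.73], [-2.66, 2.66]. Speed limits (rad/s): [2.39, 2.39, 2.79, 3.14, 3.14, 3.14].

### API

Orientations are given as a unit quaternion [w, x, y, z].
In Python, from station import robot gives the robot as it stands.
- The arm moves only by the tool step_arm, never from a script. Its argument "motion" is a list of rows, each an object of numbers: "x", "y", "z": the shift along the world's x, y, z in fractions of the full range, 1 being 60 cm; "ax", "ay", "az": the turn, a rotation vector about the world's x, y, z in shares of 4 rad (1.0 is 4 rad). In form: [{"x": .., "y": .., "z": .., "ax": .., "ay": .., "az": ..}, ...]. A call has 1 to 12 rows; each row is the pose to reach, as a shift and turn from the pose commanded when the call began; what a row does not reach only later rows make up. A row lasts 1/10 s, in which the tool goes at most 50 mm and 8.59 degrees, less where a joint would pass 70% of its speed; a pose out of reach is approached as far as the arm can. A call with a gripper value outside its range is refused whole. "grip" is the finger opening in cm, from 0 to 9.3, set as the call begins (left out, the last holds). The fingers move at their own pace and stop on an object; the grip force is fixed at half the most. Time passes only in rows, so rows that repeat a pose let the fingers close. It gives the time, the measured TCP pose, the force, the opening and the grip force at its end, in the units of the state.
- robot.get_state(): the state, without advancing time (a new reading comes with each control period).
- robot.camera(name): name is "side" or "top"; returns a dict with "image" (400x640x3 uint8, blue, green, red), "fovy" (degrees; the focal length in pixels is half the picture's height over the tangent of half this angle, whatever the lens; pixels are square), "cx", "cy" (the principal point, pixels), "rvec" (rotation vector, rad) and "tvec" (3), from world to camera coordinates, as OpenCV has them. Camera axes: x right, y down, z forward; pixel columns grow to the right and rows downward; lengths in mm; the calibration is good to about 2 mm. A picture is of the moment at which its call begins. There is no depth.
- robot.hand_in(): hands the job in; it is judged then, once.
The state is a dict: "time_s": time; "joints": joint angles; "qd": joint speeds; "effort": joint torques, N m; "tool_pos": TCP position; "tool_rot": TCP orientation; "ft_force": force on the tool from outside, world axes, zero at the start; "moment": the same for the moment, N m; "gripper_width": finger opening in mm; "grasp_force": force on a finger pad.
Only numpy, scipy, OpenCV 4.12 (cv2) and the standard library are available. Lean on these libraries where they do the work, as an engineer would, in place of code of your own. Each camera call takes 0.05 s, during which the arm holds its last target. There are 200 camera calls.

## Working session

There is one attempt and no reset: what is moved stays moved. The work goes in short steps, Python scripts to look and compute and a tool call to move; the robot and the scene stay as the last step left them, time stands still between calls to the robot, and variables do not carry over. Pictures are saved under pics/ and viewed, at most 10 in all, crops included, and the job is handed in when it is done.

Besides the shell and the picture viewer there is one more tool, called after "Request:" in YAML: its name, and indented under it one key for each argument. step_arm: Moves the arm, as the interface text tells. Its arguments: {"type":"object","properties":{"motion":{"type":"array","items":{"type":"object","properties":{"x":{"type":"number"},"y":{"type":"number"},"z":{"type":"number"},"ax":{"type":"number"},"ay":{"type":"number"},"az":{"type":"number"}}}},"grip":{"type":"number"}},"required":["motion"]}

```bash
ls; mkdir -p pics
cat > h.py <<'E'
import numpy as np, cv2
from station import robot
def snap(n):
    c=robot.camera(n); np.save(f'{n}.npy',c,allow_pickle=True); return c
def load(n): return np.load(f'{n}.npy',allow_pickle=True).item()
def K(c):
    f=200/np.tan(np.radians(c['fovy'])/2); return f
def world(c,u,v,z):
    R=cv2.Rodrigues(np.array(c['rvec'],float))[0]; t=np.array(c['tvec'],float).ravel(); f=K(c)
    d=R.T@np.array([(u-c['cx'])/f,(v-c['cy'])/f,1]); o=-R.T@t
    return o+d*(z-o[2])/d[2]
def proj(c,p):
    f=K(c); M=np.array([[f,0,c['cx']],[0,f,c['cy']],[0,0,1]])
    return cv2.projectPoints(np.array(p,float).reshape(-1,1,3),np.array(c['rvec'],float),np.array(c['tvec'],float),M,None)[0].reshape(-1,2)
E
python3 - <<'E'
from h import *
for n in ('side','top'):
    c=snap(n); cv2.imwrite(f'pics/{n}0.png',c['image']); print({k:v for k,v in c.items() if k!='image'})
print(robot.get_state())
E
```

```text
pics
{'fovy': 46.071747347292096, 'cx': 329.0001913042441, 'cy': 201.4480691982181, 'rvec': array([ 2.44269542, -0.18078882,  0.0483467 ]), 'tvec': array([-476.8142732 ,   87.27952954, 1165.01676113])}
{'fovy': 56.56902260397861, 'cx': 318.9837943713144, 'cy': 195.44707100734166, 'rvec': array([ 2.13361628, -2.13591839,  0.20883693]), 'tvec': array([-13.30787671, 481.5647444 , 962.0139235 ])}
{'time_s': 0.1, 'joints': array([-1.33942483e+00,  1.31097447e-01,  1.48916721e+00,  2.74326306e-05,
        1.52295801e+00, -8.53557900e-02]), 'qd': array([-0.00203207, -0.00089526, -0.00272707,  0.0006363 , -0.00026956,
       -0.00175588]), 'effort': array([ 1.44121488e-03, -5.61340785e+01, -4.93095911e+01,  7.69764301e-02,
        2.91079993e-02, -6.36004393e-05]), 'tool_pos': array([ 186.8150659 , -569.6435219 ,  212.68701714]), 'tool_rot': array([-8.13835128e-04,  9.87486440e-01,  1.57701828e-01, -4.57854710e-05]), 'ft_force': array([-0.2085054 , -0.28818471,  0.77409634]), 'moment': array([-0.01139551, -0.06146927,  0.02351971]), 'grasp_force': 0.0, 'gripper_width': 92.44040331400035}
```

View pics/top0.png

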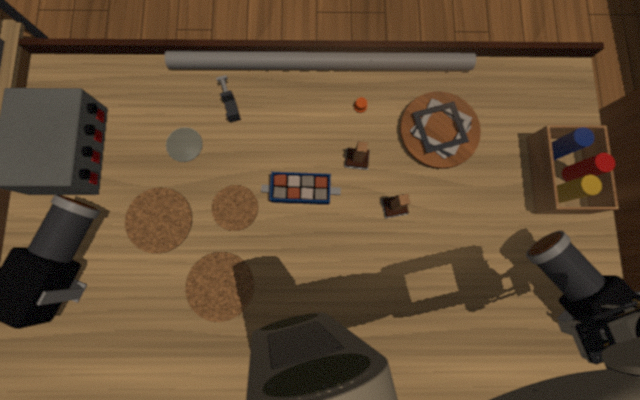

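View pics/side0.png

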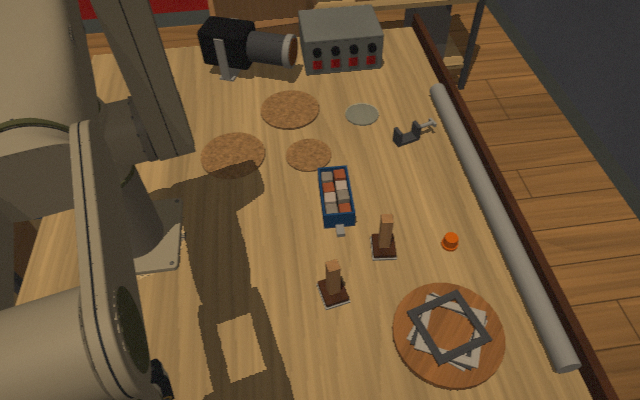

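The top view shows the box at (300,188), the smallest mat at (235,207), and tampers at (397,205) and (357,156). The first tamper is the nearer one to the base. The side view agrees: box (337,197), tampers (333,285) and (384,240). Next I'll enlarge crops of the box, tamper and mat.

Run:
```python
from h import *
t=load('top')['image']; s=load('side')['image']
a=cv2.resize(t[140:240,200:430],None,fx=3.4,fy=3.4,interpolation=cv2.INTER_CUBIC)[:340,:782]
cv2.imwrite('pics/c_top.png',cv2.convertScaleAbs(a,alpha=1.5))
b=cv2.resize(s[130:320,270:420],None,fx=3,fy=3,interpolation=cv2.INTER_CUBIC)
cv2.imwrite('pics/c_side.png',cv2.convertScaleAbs(b,alpha=1.5))
```

```text
(no output)
```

View pics/c_top.png

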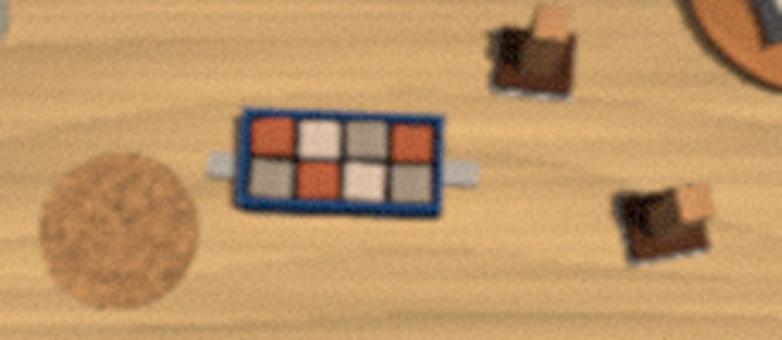

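View pics/c_side.png

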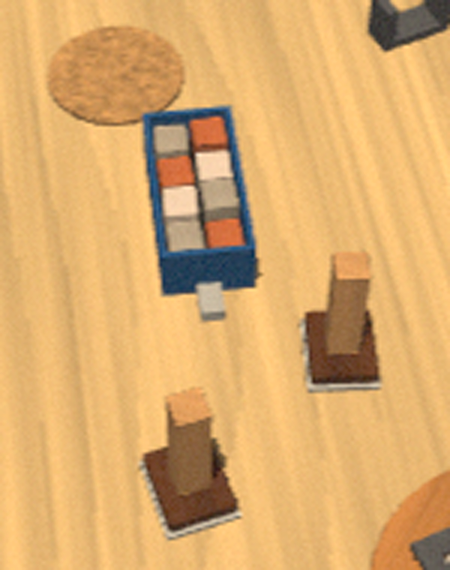

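The box rim corners, tamper post and foot corners and mat circle are all readable in both crops, for example the post tops at top (694,202) and side (188,406). I'll fit the poses from these.

```bash
cat > fit.py <<'E'
from h import *
from scipy.optimize import least_squares
T=lambda u,v:(200+(u+.5)/3.4-.5,140+(v+.5)/3.4-.5)
S=lambda u,v:(270+(u+.5)/3-.5,130+(v+.5)/3-.5)
def fit(name,obs,x0):
    def res(p):
        c,s=np.cos(p[2]),np.sin(p[2]); r=[]
        for cam,pt,uv in obs:
            w=[p[0]+c*pt[0]-s*pt[1],p[1]+s*pt[0]+c*pt[1],pt[2]]
            r+=list(proj(CA[cam],w)[0]-uv)
        return np.array(r)
    q=least_squares(res,x0,loss='soft_l1'); print(name,q.x.round(3)); print(res(q.x).reshape(-1,2).round(1).tolist())
    for k in 'ts':
        o=[x for x in obs if x[0]==k]
        O=obs; obs=o; qq=least_squares(res,q.x); print('  only',k,qq.x.round(3)); obs=O
    return q.x
CA={'t':load('top'),'s':load('side')}
if __name__=='__main__':
    z=52
    b=[('t',p,T(*u)) for p,u in [((39,81,z),(244,109)),((39,-81,z),(442,117)),((-39,-81,z),(438,216)),((-39,81,z),(236,208))]]
    b+=[('s',p,S(*u)) for p,u in [((-39,81,z),(145,116)),((39,81,z),(230,108)),((39,-81,z),(253,248)),((-39,-81,z),(161,255))]]
    fit('box',b,[500,0,0])
    z=120
    t=[('t',p,T(*u)) for p,u in [((13,13,z),(676,190)),((13,-13,z),(706,183)),((-13,-13,z),(713,213)),((-13,13,z),(682,221)),((-29,34,0),(630,264)),((-29,-34,0),(709,250))]]
    t+=[('s',p,S(*u)) for p,u in [((-13,13,z),(166,396)),((13,13,z),(203,389)),((13,-13,z),(212,415)),((-13,-13,z),(173,423)),((-29,-34,0),(170,536)),((29,-34,0),(241,516)),((-29,34,0),(141,463))]]
    fit('tamper',t,[450,-150,0])
    fit('mat',[('t',(0,0,6),T(118,231)),('s',(0,0,6),S(116,75))],[450,100,0])
    a=world(CA['t'],*T(39,231),6);c=world(CA['t'],*T(197,231),6);print('mat dia',np.linalg.norm(a-c))
    # other tamper
    print(world(CA['t'],*T(550,20),120))
E
python3 fit.py
```

```text
box [ 5.02837e+02  3.66280e+01 -4.60000e-02]
[[-0.3, -0.1], [1.2, 0.3], [1.3, -0.4], [0.1, -0.8], [-1.1, -1.7], [0.0, -1.4], [0.4, -0.2], [-0.9, 0.1]]
  only t [ 5.02135e+02  3.82070e+01 -4.30000e-02]
  only s [ 5.03425e+02  3.41700e+01 -4.80000e-02]
tamper [ 458.866 -226.178    6.461]
[[-0.2, -0.7], [1.0, -0.5], [1.3, 0.8], [0.2, 0.3], [-0.4, 1.1], [-0.1, 0.9], [-0.0, -1.0], [-0.4, -2.1], [0.7, -0.6], [1.6, 0.3], [-0.6, 1.2], [0.6, 0.1], [-0.2, -0.3]]
  only t [ 459.565 -225.167    6.489]
  only s [ 458.31  -226.942    6.445]
mat [453.889 219.18    0.   ]
[[0.7, 0.0], [-0.1, -1.3]]
  only t [453.927 221.006   0.   ]
  only s [453.552 213.897   0.   ]
mat dia 128.76550545726846
[ 597.70157409 -121.64373888  120.        ]
```

The rows are not in the units I measure in: shifts go in shares of 60 cm and turns go in shares of 4 rad. I convert before sending: 34.4 cm / 60 = 0.5733, 27.2 cm / 60 = 0.4533, -0.139 rad / 4 = -0.0348.

Request:
step_arm:
  motion:
    - {"x": 0.4533, "y": 0.5733, "z": 0, "az": -0.0348}
    - {"x": 0.4533, "y": 0.5733, "z": 0, "az": -0.0348}
    - {"x": 0.4533, "y": 0.5733, "z": 0, "az": -0.0348}
    - {"x": 0.4533, "y": 0.5733, "z": 0, "az": -0.0348}
    - {"x": 0.4533, "y": 0.5733, "z": 0, "az": -0.0348}
    - {"x": 0.4533, "y": 0.5733, "z": 0, "az": -0.0348}
    - {"x": 0.4533, "y": 0.5733, "z": 0, "az": -0.0348}
    - {"x": 0.4533, "y": 0.5733, "z": 0, "az": -0.0348}
    - {"x": 0.4533, "y": 0.5733, "z": 0, "az": -0.0348}
    - {"x": 0.4533, "y": 0.5733, "z": 0, "az": -0.0348}
    - {"x": 0.4533, "y": 0.5733, "z": 0, "az": -0.0348}
    - {"x": 0.4533, "y": 0.5733, "z": 0, "az": -0.0348}
  grip: 9.3

```text
validation failed for argument at $.mo...
```

Scaled: 34.4 cm / 60 = 0.5733, 27.2 cm / 60 = 0.4533, -0.139 rad / 4 = -0.0348.

Request:
step_arm:
  motion:
    - {"x": 0.4533, "y": 0.5733, "az": -0.0348}
    - {"x": 0.4533, "y": 0.5733, "az": -0.0348}
    - {"x": 0.4533, "y": 0.5733, "az": -0.0348}
    - {"x": 0.4533, "y": 0.5733, "az": -0.0348}
    - {"x": 0.4533, "y": 0.5733, "az": -0.0348}
    - {"x": 0.4533, "y": 0.5733, "az": -0.0348}
    - {"x": 0.4533, "y": 0.5733, "az": -0.0348}
    - {"x": 0.4533, "y": 0.5733, "az": -0.0348}
    - {"x": 0.4533, "y": 0.5733, "az": -0.0348}
    - {"x": 0.4533, "y": 0.5733, "az": -0.0348}

```text
validation failed for argument at $.mo...
```

Scaled: 34.4 cm / 60 = 0.5733, 27.2 cm / 60 = 0.4533, -0.139 rad / 4 = -0.0348.

Request:
step_arm:
  motion:
    - {"x": 0.4533, "y": 0.5733, "z": 0, "ax": 0, "ay": 0, "az": -0.0348}
    - {"x": 0.4533, "y": 0.5733, "z": 0, "ax": 0, "ay": 0, "az": -0.0348}

```text
time_s: 0.3
tool_pos: [248.7, -490.9, 212.5]
tool_rot: [-0.001, 0.996, 0.085, -0.0]
ft_force: [1.3, 0.1, 0.8]
gripper_width: 93.2
grasp_force: 0.0
```

All six fields are required in each row, so I'll include them from here.

Scaled: 26.6 cm / 60 = 0.4433, 21 cm / 60 = 0.35.

Request:
step_arm:
  motion:
    - {"x": 0.35, "y": 0.4433, "z": 0, "ax": 0, "ay": 0, "az": 0}
    - {"x": 0.35, "y": 0.4433, "z": 0, "ax": 0, "ay": 0, "az": 0}
    - {"x": 0.35, "y": 0.4433, "z": 0, "ax": 0, "ay": 0, "az": 0}
    - {"x": 0.35, "y": 0.4433, "z": 0, "ax": 0, "ay": 0, "az": 0}
    - {"x": 0.35, "y": 0.4433, "z": 0, "ax": 0, "ay": 0, "az": 0}
    - {"x": 0.35, "y": 0.4433, "z": 0, "ax": 0, "ay": 0, "az": 0}
    - {"x": 0.35, "y": 0.4433, "z": 0, "ax": 0, "ay": 0, "az": 0}
    - {"x": 0.35, "y": 0.4433, "z": 0, "ax": 0, "ay": 0, "az": 0}
    - {"x": 0.35, "y": 0.4433, "z": 0, "ax": 0, "ay": 0, "az": 0}

```text
time_s: 1.2
tool_pos: [459.0, -225.0, 213.2]
tool_rot: [-0.0, 0.996, 0.09, -0.0]
ft_force: [0.3, -0.1, -0.2]
gripper_width: 93.0
grasp_force: 0.0
```

Run:
```python
from h import *
s=robot.get_state(); print(s['tool_pos'],s['tool_rot'],s['joints'])
c=snap('side'); p=s['tool_pos']
for q in [p,p-[0,0,19]]: print(proj(c,q))
b=cv2.resize(c['image'][170:320,250:450],None,fx=3.5,fy=3.5,interpolation=cv2.INTER_CUBIC)
cv2.imwrite('pics/hov.png',cv2.convertScaleAbs(b,alpha=1.6))
```

```text
[ 458.98071699 -225.03591551  213.18641826] [-8.98825495e-05  9.95942092e-01  8.99950212e-02 -4.86733745e-04] [-5.55849489e-01 -1.10339878e-01  1.73137398e+00 -4.42992260e-04
  1.52144411e+00  8.34734973e-01]
[[332.65306009 237.2885866 ]]
[[332.71455337 242.98005374]]
```

View pics/hov.png

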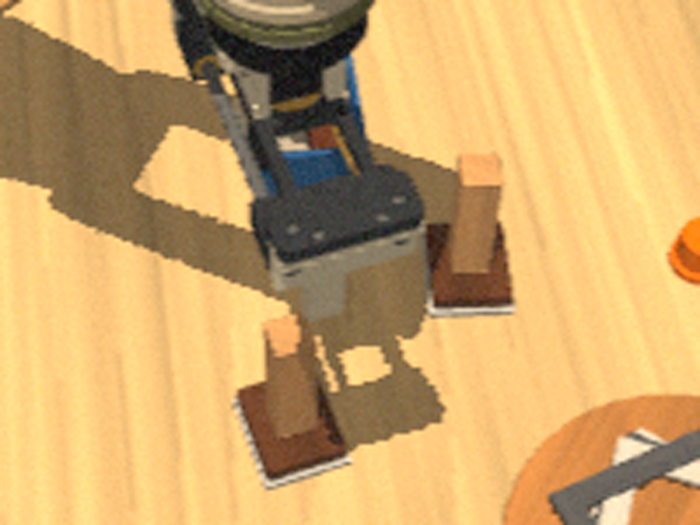

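The hover crop shows the gripper open along y above the tamper. The near fingertip is at about (320,318) and the post top at (283,335), consistent with the fit, so I'll descend and grip.

Scaled: -12.8 cm / 60 = -0.2133, -12 cm / 60 = -0.2.

Request:
step_arm:
  motion:
    - {"x": 0, "y": -0.0017, "z": -0.075, "ax": 0, "ay": 0, "az": 0}
    - {"x": 0, "y": -0.0017, "z": -0.15, "ax": 0, "ay": 0, "az": 0}
    - {"x": 0, "y": -0.0017, "z": -0.2, "ax": 0, "ay": 0, "az": 0}
    - {"x": 0, "y": -0.0017, "z": -0.2133, "ax": 0, "ay": 0, "az": 0}
    - {"x": 0, "y": -0.0017, "z": -0.2133, "ax": 0, "ay": 0, "az": 0}

```text
time_s: 1.75
tool_pos: [457.4, -227.2, 84.6]
tool_rot: [-0.001, 0.996, 0.088, -0.001]
ft_force: [0.4, -0.0, 0.5]
gripper_width: 93.2
grasp_force: 0.0
```

Request:
step_arm:
  motion:
    - {"x": 0, "y": 0, "z": 0, "ax": 0, "ay": 0, "az": 0}
    - {"x": 0, "y": 0, "z": 0, "ax": 0, "ay": 0, "az": 0}
    - {"x": 0, "y": 0, "z": 0, "ax": 0, "ay": 0, "az": 0}
    - {"x": 0, "y": 0, "z": 0, "ax": 0, "ay": 0, "az": 0}
    - {"x": 0, "y": 0, "z": 0, "ax": 0, "ay": 0, "az": 0}
    - {"x": 0, "y": 0, "z": 0, "ax": 0, "ay": 0, "az": 0}
    - {"x": 0, "y": 0, "z": 0, "ax": 0, "ay": 0, "az": 0}
    - {"x": 0, "y": 0, "z": 0, "ax": 0, "ay": 0, "az": 0}
  grip: 0

```text
time_s: 2.55
tool_pos: [458.9, -226.6, 85.6]
tool_rot: [-0.0, 0.996, 0.089, -0.0]
ft_force: [0.4, -0.2, 0.2]
gripper_width: 33.5
grasp_force: 0.0
```

Request:
step_arm:
  motion:
    - {"x": 0, "y": 0, "z": 0, "ax": 0, "ay": 0, "az": 0}
    - {"x": 0, "y": 0, "z": 0, "ax": 0, "ay": 0, "az": 0}
    - {"x": 0, "y": 0, "z": 0, "ax": 0, "ay": 0, "az": 0}
    - {"x": 0, "y": 0, "z": 0, "ax": 0, "ay": 0, "az": 0}
    - {"x": 0, "y": 0, "z": 0, "ax": 0, "ay": 0, "az": 0}

```text
time_s: 3.05
tool_pos: [458.8, -226.6, 85.4]
tool_rot: [-0.0, 0.996, 0.089, -0.0]
ft_force: [0.2, 0.0, -2.2]
gripper_width: 25.9
grasp_force: 30.0
```

Scaled: 11 cm / 60 = 0.1833, 10 cm / 60 = 0.1667.

Request:
step_arm:
  motion:
    - {"x": 0, "y": 0, "z": 0.0333, "ax": 0, "ay": 0, "az": 0}
    - {"x": 0, "y": 0, "z": 0.1, "ax": 0, "ay": 0, "az": 0}
    - {"x": 0, "y": 0, "z": 0.1667, "ax": 0, "ay": 0, "az": 0}
    - {"x": 0, "y": 0, "z": 0.1833, "ax": 0, "ay": 0, "az": 0}
    - {"x": 0, "y": 0, "z": 0.1833, "ax": 0, "ay": 0, "az": 0}
    - {"x": 0, "y": 0, "z": 0.1833, "ax": 0, "ay": 0, "az": 0}

```text
time_s: 3.65
tool_pos: [458.1, -226.3, 193.5]
tool_rot: [-0.001, 0.996, 0.089, -0.001]
ft_force: [-0.5, 0.1, -4.1]
gripper_width: 26.0
grasp_force: 30.0
```

Run:
```python
from h import *
s=robot.get_state(); print(s['tool_pos'],s['tool_rot'],s['ft_force'],s['moment'],s['joints'])
```

```text
[ 458.13166046 -226.26491863  193.53985982] [-7.38854593e-04  9.96053885e-01  8.87413707e-02 -1.03942654e-03] [-0.52938732  0.05965894 -4.11793778] [0.03066578 0.00170957 0.03962185] [-5.59059091e-01 -9.93270499e-02  1.75700071e+00 -7.66765395e-05
  1.48646839e+00  8.34027129e-01]
```

Scaled: 22.6 cm / 60 = 0.3767, 4.2 cm / 60 = 0.07, -0.224 rad / 4 = -0.056.

Request:
step_arm:
  motion:
    - {"x": 0.07, "y": 0.3767, "z": 0, "ax": 0, "ay": 0, "az": -0.056}
    - {"x": 0.07, "y": 0.3767, "z": 0, "ax": 0, "ay": 0, "az": -0.056}
    - {"x": 0.07, "y": 0.3767, "z": 0, "ax": 0, "ay": 0, "az": -0.056}
    - {"x": 0.07, "y": 0.3767, "z": 0, "ax": 0, "ay": 0, "az": -0.056}
    - {"x": 0.07, "y": 0.3767, "z": 0, "ax": 0, "ay": 0, "az": -0.056}
    - {"x": 0.07, "y": 0.3767, "z": 0, "ax": 0, "ay": 0, "az": -0.056}
    - {"x": 0.07, "y": 0.3767, "z": -0.0167, "ax": 0, "ay": 0, "az": -0.056}
    - {"x": 0.07, "y": 0.3767, "z": -0.0333, "ax": 0, "ay": 0, "az": -0.056}
    - {"x": 0.07, "y": 0.3767, "z": -0.0333, "ax": 0, "ay": 0, "az": -0.056}
    - {"x": 0.07, "y": 0.3767, "z": -0.0333, "ax": 0, "ay": 0, "az": -0.056}

```text
time_s: 4.65
tool_pos: [500.1, -1.7, 174.4]
tool_rot: [-0.0, 1.0, -0.024, -0.001]
ft_force: [-0.2, -0.3, -2.6]
gripper_width: 25.8
grasp_force: 30.0
```

Run:
```python
from h import *
s=robot.get_state(); print(s['tool_pos'],s['tool_rot'],s['ft_force'],s['joints'])
c=snap('side');d=snap('top')
b=cv2.resize(c['image'][130:250,270:400],None,fx=4.5,fy=4.5,interpolation=cv2.INTER_CUBIC)
e=cv2.resize(d['image'][130:250,230:370],None,fx=4.5,fy=4.5,interpolation=cv2.INTER_CUBIC)
b=b[:540,:]; e=e[:540,130:130+0] if 0 else e
cv2.imwrite('pics/h2s.png',cv2.convertScaleAbs(b,alpha=1.6)); cv2.imwrite('pics/h2t.png',cv2.convertScaleAbs(e,alpha=1.8))
```

```text
[500.10855922  -1.70369809 174.37477141] [-3.75441374e-05  9.99711313e-01 -2.40007914e-02 -1.11844520e-03] [-0.21448553 -0.28975828 -2.63006008] [-1.05880395e-01 -1.18440332e-01  1.80993329e+00 -1.08872162e-04
  1.45233523e+00  1.51293514e+00]
```

View pics/h2s.png

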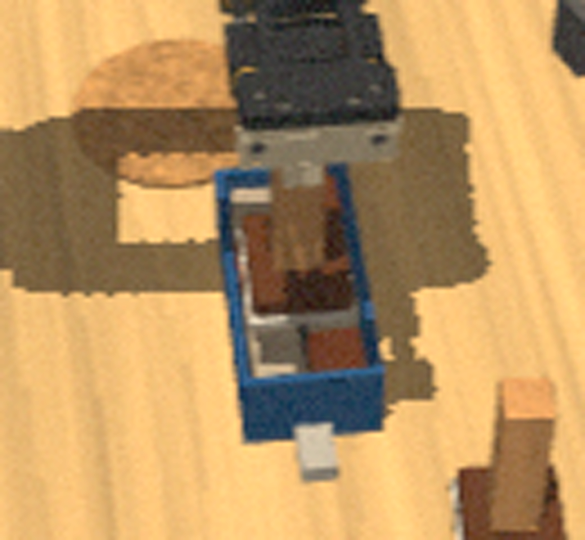

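View pics/h2t.png

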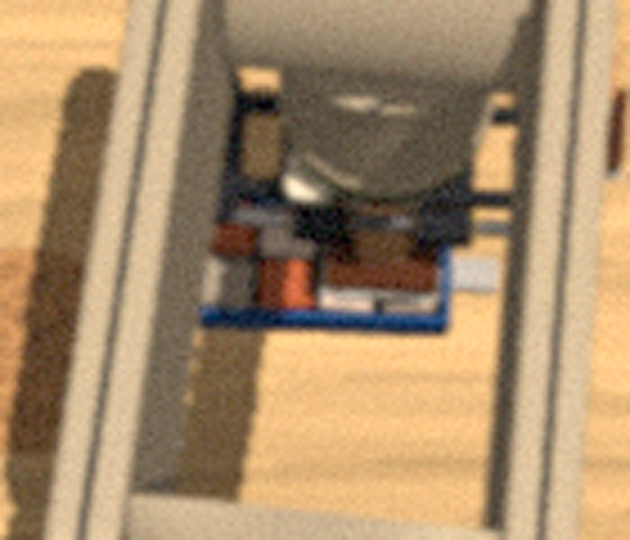

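The side crop shows the hovering foot with its sole near edge from (250,322) to (357,314), and the box near rim from (242,381) to (384,372). The top crop shows the sole edge from (318,303) to (436,310), and the box near edge from (202,318) to (446,325). I'll measure camera bias from the known foot pose.

Run:
```python
from h import *
cs,ct=load('side'),load('top')
S=lambda u,v:(270+(u+.5)/4.5-.5,130+(v+.5)/4.5-.5); T=lambda u,v:(230+(u+.5)/4.5-.5,130+(v+.5)/4.5-.5)
iS=lambda p:((p-[269.5,129.5])*4.5-.5).round(0); iT=lambda p:((p-[229.5,129.5])*4.5-.5).round(0)
y=-0.048; R=np.array([[np.cos(y),-np.sin(y)],[np.sin(y),np.cos(y)]])
for z in (89,109):
  P=[[*(R@q+[500.1,-1.7]),z] for q in ([-29,-34],[29,-34],[29,34],[-29,34])]
  print('foot pred z',z,'side',iS(proj(cs,P)).tolist(),'top',iT(proj(ct,P)).tolist())
for n,w,l in (('box',[39,81],52),('in',[34,76],52)):
  P=[[*(R@(np.array(q)*w)+[502.8,36.6]),l] for q in ([-1,-1],[1,-1],[1,1],[-1,1])]
  print(n,'side',iS(proj(cs,P)).tolist(),'top',iT(proj(ct,P)).tolist())
for q in [(242,381),(384,372),(348,165),(217,174)]: print('box side',world(cs,*S(*q),52).round(1))
for q in [(202,318),(446,325)]: print('box top',world(ct,*T(*q),52).round(1))
for q in [(250,322),(357,314)]: print('foot side',world(cs,*S(*q),89).round(1))
for q in [(318,303),(436,310)]: print('foot top',world(ct,*T(*q),89).round(1))
```

```text
foot pred z 89 side [[251.0, 326.0], [361.0, 317.0], [346.0, 222.0], [240.0, 230.0]] top [[439.0, 303.0], [443.0, 204.0], [326.0, 199.0], [321.0, 297.0]]
foot pred z 109 side [[251.0, 301.0], [362.0, 292.0], [346.0, 197.0], [239.0, 205.0]] top [[440.0, 297.0], [445.0, 196.0], [325.0, 190.0], [319.0, 291.0]]
box side [[237.0, 383.0], [381.0, 371.0], [346.0, 156.0], [213.0, 167.0]] top [[451.0, 329.0], [456.0, 202.0], [187.0, 189.0], [178.0, 317.0]]
in side [[246.0, 375.0], [371.0, 365.0], [338.0, 163.0], [222.0, 172.0]] top [[443.0, 321.0], [447.0, 209.0], [195.0, 197.0], [187.0, 309.0]]
box side [462.8 -41.3  52. ]
box side [539.2 -46.8  52. ]
box side [545.8 108.4  52. ]
box side [469.1 113.   52. ]
box top [466.8 105.1  52. ]
box top [462.6 -39.7  52. ]
foot side [469.1 -31.7  89. ]
foot side [525.7 -34.9  89. ]
foot top [469.3  35.1  89. ]
foot top [465.3 -32.4  89. ]
```

Scaled: -3.3 cm / 60 = -0.055, -3.1 cm / 60 = -0.0517.

Request:
step_arm:
  motion:
    - {"x": 0.0067, "y": 0.0017, "z": -0.0083, "ax": 0, "ay": 0, "az": 0}
    - {"x": 0.0067, "y": 0.0017, "z": -0.025, "ax": 0, "ay": 0, "az": 0}
    - {"x": 0.0067, "y": 0.0017, "z": -0.0383, "ax": 0, "ay": 0, "az": 0}
    - {"x": 0.0067, "y": 0.0017, "z": -0.0467, "ax": 0, "ay": 0, "az": 0}
    - {"x": 0.0067, "y": 0.0017, "z": -0.0517, "ax": 0, "ay": 0, "az": 0}
    - {"x": 0.0067, "y": 0.0017, "z": -0.055, "ax": 0, "ay": 0, "az": 0}
    - {"x": 0.0067, "y": 0.0017, "z": -0.055, "ax": 0, "ay": 0, "az": 0}
    - {"x": 0.0067, "y": 0.0017, "z": -0.055, "ax": 0, "ay": 0, "az": 0}

```text
time_s: 5.55
tool_pos: [505.2, 0.3, 143.0]
tool_rot: [0.0, 1.0, -0.023, 0.0]
ft_force: [-0.3, -0.9, -3.3]
gripper_width: 25.7
grasp_force: 30.0
```

Run:
```python
from h import *
s=robot.get_state(); print(s['tool_pos'],s['ft_force'],s['moment'])
c=snap('side');d=snap('top')
b=cv2.resize(c['image'][150:240,300:370],None,fx=5.5,fy=5.5,interpolation=cv2.INTER_CUBIC)
e=cv2.resize(d['image'][160:220,260:344],None,fx=4.8,fy=4.8,interpolation=cv2.INTER_CUBIC)
o=np.zeros((495,800,3),np.uint8); o[:b.shape[0],:b.shape[1]]=b; o[:e.shape[0],395:395+e.shape[1]]=e
cv2.imwrite('pics/h3.png',cv2.convertScaleAbs(o,alpha=1.9))
```

```text
[5.05174949e+02 2.96278898e-01 1.42955700e+02] [-0.25472367 -0.90314726 -3.25974399] [-0.01533332  0.01302533 -0.02313093]
```

View pics/h3.png

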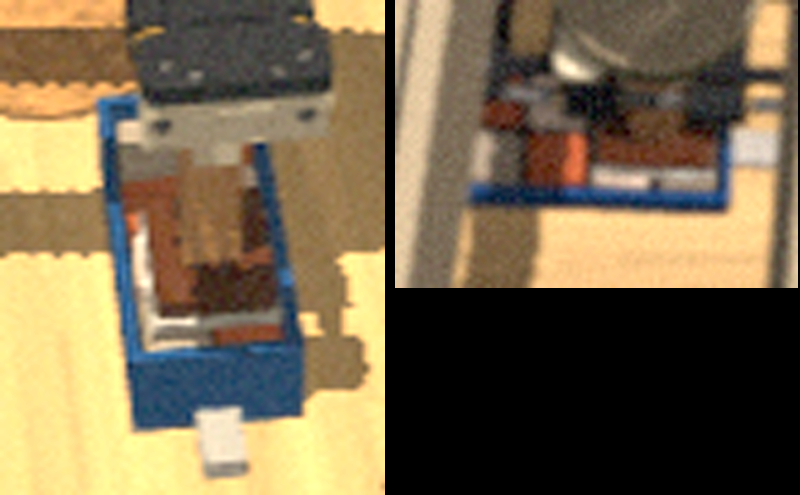

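The h3 picture shows the foot low over the near half. In the side part its brown near edge runs from (160,316) to (275,303) and the near rim from (130,352) to (303,345). In the top part the foot's brown edge is at v≈163 and the box near corner at (727,209). The pale band I took for the sole is chunks, so I'll compare projections instead.

Run:
```python
from h import *
cs,ct=load('side'),load('top')
iS=lambda p:((p-[299.5,149.5])*5.5-.5).round(0).astype(int).tolist(); iT=lambda p:((p-[259.5,159.5])*4.8-.5+[395,0]).round(0).astype(int).tolist()
y=-0.046; R=np.array([[np.cos(y),-np.sin(y)],[np.sin(y),np.cos(y)]])
Q=np.array([[-1,-1],[1,-1],[1,1],[-1,1]])
def q(n,c,w,z):
  P=[[*(R@(a*w)+c),z] for a in Q]; print(n,z,'side',iS(proj(cs,P)),'top',iT(proj(ct,P)))
F=[505.2,0.3]
for z in (57.5,77.5): q('foot',F,[29,34],z)
q('post',F,[13,13],77.5)
q('out',[502.8,36.6],[39,81],52); q('in',[502.8,36.6],[34,76],52); q('bot',[502.8,36.6],[39,81],0)
q('out+2',[504.8,38.6],[39,81],52)
o=cv2.imread('pics/h3.png'); e=o.copy()
for c,w,z,col in ((F,[29,34],57.5,(0,255,255)),(F,[29,34],77.5,(0,255,0)),([502.8,36.6],[39,81],52,(255,0,255))):
  P=[[*(R@(a*w)+c),z] for a in Q]
  for m in (iS(proj(cs,P)),iT(proj(ct,P))): cv2.polylines(e,[np.array(m)],True,col,1)
cv2.imwrite('pics/h3b.png',e[:, :])
```

```text
foot 57.5 side [[155, 329], [285, 318], [266, 203], [140, 214]] top [[714, 180], [718, 78], [597, 72], [591, 174]]
foot 77.5 side [[154, 300], [287, 289], [267, 174], [140, 184]] top [[715, 173], [719, 70], [596, 64], [590, 168]]
post 77.5 side [[186, 261], [244, 256], [238, 212], [180, 216]] top [[678, 143], [680, 96], [632, 94], [630, 141]]
out 52 side [[125, 359], [302, 344], [257, 81], [95, 94]] top [[732, 207], [737, 71], [450, 58], [441, 194]]
in 52 side [[136, 349], [289, 336], [248, 89], [107, 100]] top [[723, 198], [728, 79], [459, 67], [451, 185]]
bot 0 side [[128, 429], [298, 415], [256, 154], [99, 167]] top [[728, 221], [733, 91], [460, 79], [451, 209]]
out+2 52 side [[129, 355], [305, 340], [261, 78], [99, 90]] top [[728, 204], [734, 67], [447, 54], [437, 190]]
```

View pics/h3b.png

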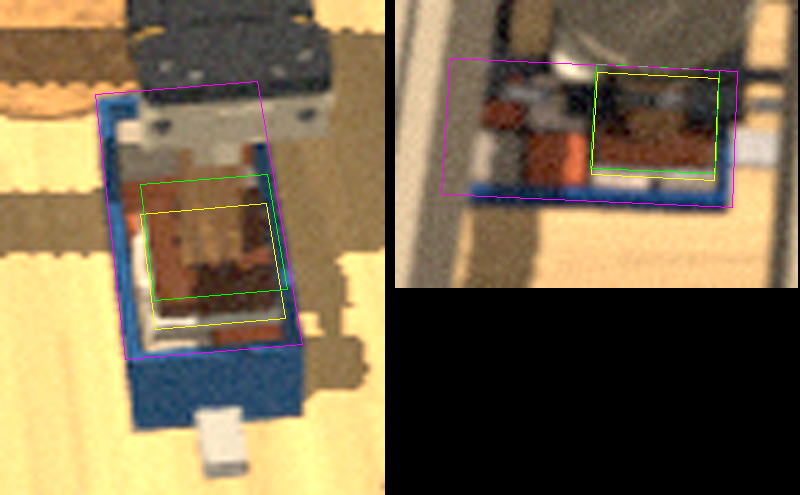

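The overlay shows the predicted foot agreeing with the observed one within 2–3 mm. I'll refine the box by fitting the blue silhouette in the first, unobstructed pictures.

Run:
```python
from h import *
from scipy.optimize import minimize
cs,ct=load('side'),load('top'); U=8
def hullmask(pts,org,sh):
  m=np.zeros((sh[0]*U,sh[1]*U),np.uint8); p=((pts-org+.5)*U-.5).round().astype(np.int32)
  cv2.fillConvexPoly(m,cv2.convexHull(p),255); return cv2.resize(m,(sh[1],sh[0]),interpolation=cv2.INTER_AREA)/255.
data=[]
for n,c,(r0,r1,u0,u1) in (('side',cs,(155,240,305,365)),('top',ct,(160,215,255,345))):
  im=cv2.imread(f'pics/{n}0.png')[r0:r1,u0:u1].astype(float)
  b=((im[...,0]>im[...,2]+15)&(im[...,0]>im[...,1]+8)).astype(np.uint8)
  k,l,st,_=cv2.connectedComponentsWithStats(b); i=1+st[1:,4].argmax(); pts=np.argwhere(l==i)[:,::-1]
  hull=cv2.convexHull(pts.astype(np.int32)); m=np.zeros(b.shape,np.uint8); cv2.fillConvexPoly(m,hull,1)
  print(n,hull.reshape(-1,2).min(0)+[u0,r0],hull.reshape(-1,2).max(0)+[u0,r0],m.sum())
  data.append((c,m.astype(float),np.array([u0,r0],float)))
def pts(p,c):
  R=cv2.Rodrigues(np.array([0,0,p[2]]))[0]
  P=[R@np.array([sx*39,sy*81,z])+[p[0],p[1],0] for sx in(-1,1) for sy in(-1,1) for z in(0,52)]; return proj(c,P)
def cost(p,D): return sum(np.abs(hullmask(pts(p,c),o,m.shape)-m).sum() for c,m,o in D)
for nm,D in (('both',data),('side',data[:1]),('top',data[1:])):
  r=min((minimize(cost,x0,args=(D,),method='Nelder-Mead',options=dict(initial_simplex=[x0,[x0[0]+5,x0[1],x0[2]],[x0[0],x0[1]+5,x0[2]],[x0[0],x0[1],x0[2]+.04]])) for x0 in ([503,36,-.045],[506,34,-.03])),key=lambda r:r.fun)
  print(nm,r.x.round(3),r.fun, [hullmask(pts(r.x,c),o,m.shape).sum().round() for c,m,o in D])
```

```text
side [318 166] [354 227] 1904
top [270 172] [329 202] 1765
both [ 5.04188e+02  3.68880e+01 -4.20000e-02] 234.41960784313724 [np.float64(1953.0), np.float64(1893.0)]
side [ 5.03404e+02  3.56230e+01 -4.40000e-02] 63.819607843137256 [np.float64(1953.0)]
top [ 5.06092e+02  3.81300e+01 -5.20000e-02] 132.55294117647057 [np.float64(1894.0)]
```

Scaled: -0.8 cm / 60 = -0.0133, -0.7 cm / 60 = -0.0117.

Request:
step_arm:
  motion:
    - {"x": -0.0042, "y": 0, "z": 0, "ax": 0, "ay": 0, "az": 0}
    - {"x": -0.0042, "y": 0, "z": -0.0017, "ax": 0, "ay": 0, "az": 0}
    - {"x": -0.0042, "y": 0, "z": -0.0033, "ax": 0, "ay": 0, "az": 0}
    - {"x": -0.0042, "y": 0, "z": -0.005, "ax": 0, "ay": 0, "az": 0}
    - {"x": -0.0042, "y": 0, "z": -0.0067, "ax": 0, "ay": 0, "az": 0}
    - {"x": -0.0042, "y": 0, "z": -0.0083, "ax": 0, "ay": 0, "az": 0}
    - {"x": -0.0042, "y": 0, "z": -0.01, "ax": 0, "ay": 0, "az": 0}
    - {"x": -0.0042, "y": 0, "z": -0.0117, "ax": 0, "ay": 0, "az": 0}
    - {"x": -0.0042, "y": 0, "z": -0.0133, "ax": 0, "ay": 0, "az": 0}

```text
time_s: 6.55
tool_pos: [502.5, 0.3, 134.7]
tool_rot: [0.0, 1.0, -0.023, 0.0]
ft_force: [-1.3, 0.7, -0.5]
gripper_width: 26.1
grasp_force: 30.0
```

```bash
cat > st.py <<'E'
from station import robot
s=robot.get_state(); print(s['time_s'],s['tool_pos'].round(2),s['ft_force'].round(1),s['moment'].round(2),s['gripper_width'].round(1))
E
python3 st.py
```

```text
Traceback (most recent call last):
  File "st.py", line 2, in <module>
    s=robot.get_state(); print(s['time_s'],s['tool_pos'].round(2),s['ft_force'].round(1),s['moment'].round(2),s['gripper_width'].round(1))
                                                                                                              ^^^^^^^^^^^^^^^^^^^^^^^^
AttributeError: 'float' object has no attribute 'round'
```

Scaled: -0.4 cm / 60 = -0.0067, -0.3 cm / 60 = -0.005.

Request:
step_arm:
  motion:
    - {"x": 0, "y": 0, "z": -0.0017, "ax": 0, "ay": 0, "az": 0}
    - {"x": 0, "y": 0, "z": -0.0033, "ax": 0, "ay": 0, "az": 0}
    - {"x": 0, "y": 0, "z": -0.005, "ax": 0, "ay": 0, "az": 0}
    - {"x": 0, "y": 0, "z": -0.0067, "ax": 0, "ay": 0, "az": 0}

```text
time_s: 6.95
tool_pos: [502.7, 0.2, 131.0]
tool_rot: [0.0, 1.0, -0.023, 0.0]
ft_force: [-1.4, -0.4, 4.2]
gripper_width: 25.8
grasp_force: 30.0
```

```bash
sed -i "s/\['gripper_width'\].round(1)/['gripper_width']/" st.py; python3 st.py
```

```text
6.95 [5.0268e+02 2.1000e-01 1.3097e+02] [-1.4 -0.4  4.2] [-0.05  0.47  0.07] 25.753817297588366
```

Scaled: -0.3 cm / 60 = -0.005, -0.2 cm / 60 = -0.0033.

Request:
step_arm:
  motion:
    - {"x": 0, "y": 0, "z": -0.0017, "ax": 0, "ay": 0, "az": 0}
    - {"x": 0, "y": 0, "z": -0.0033, "ax": 0, "ay": 0, "az": 0}
    - {"x": 0, "y": 0, "z": -0.005, "ax": 0, "ay": 0, "az": 0}

```text
time_s: 7.25
tool_pos: [502.7, 0.2, 128.2]
tool_rot: [0.0, 1.0, -0.023, 0.0]
ft_force: [-2.8, -0.7, 6.0]
gripper_width: 25.7
grasp_force: 30.0
```

Scaled: -0.2 cm / 60 = -0.0033, -0.1 cm / 60 = -0.0017.

Request:
step_arm:
  motion:
    - {"x": 0, "y": 0, "z": -0.0017, "ax": 0, "ay": 0, "az": 0}
    - {"x": 0, "y": 0, "z": -0.0033, "ax": 0, "ay": 0, "az": 0}

```text
time_s: 7.45
tool_pos: [502.9, 0.2, 126.5]
tool_rot: [0.0, 1.0, -0.023, 0.0]
ft_force: [-3.2, -0.8, 8.6]
gripper_width: 26.1
grasp_force: 30.0
```

Scaled: -0.2 cm / 60 = -0.0033, -0.1 cm / 60 = -0.0017.

Request:
step_arm:
  motion:
    - {"x": 0, "y": 0, "z": -0.0017, "ax": 0, "ay": 0, "az": 0}
    - {"x": 0, "y": 0, "z": -0.0033, "ax": 0, "ay": 0, "az": 0}

```text
time_s: 7.65
tool_pos: [502.8, 0.2, 124.6]
tool_rot: [0.0, 1.0, -0.023, 0.0]
ft_force: [-4.1, 0.4, 7.9]
gripper_width: 26.1
grasp_force: 30.0
```

```bash
python3 st.py
```

```text
7.65 [5.0284e+02 2.0000e-01 1.2456e+02] [-4.1  0.4  7.9] [0.06 0.89 0.1 ] 26.092924283648262
```

Request:
step_arm:
  motion:
    - {"x": 0, "y": 0, "z": -0.0017, "ax": 0, "ay": 0, "az": 0}
    - {"x": 0, "y": 0, "z": -0.0033, "ax": 0, "ay": 0, "az": 0}

```text
time_s: 7.85
tool_pos: [502.9, 0.2, 122.7]
tool_rot: [0.0, 1.0, -0.023, 0.001]
ft_force: [-4.4, -0.6, 11.8]
gripper_width: 25.8
grasp_force: 30.0
```

Scaled: -0.15 cm / 60 = -0.0025, -0.1 cm / 60 = -0.0017.

Request:
step_arm:
  motion:
    - {"x": -0.0017, "y": 0, "z": 0, "ax": 0, "ay": 0, "az": 0}
    - {"x": -0.0025, "y": 0, "z": 0, "ax": 0, "ay": 0, "az": 0}
    - {"x": -0.0025, "y": 0, "z": 0, "ax": 0, "ay": 0, "az": 0}

```text
time_s: 8.15
tool_pos: [502.3, 0.2, 123.2]
tool_rot: [0.0, 1.0, -0.023, 0.002]
ft_force: [-1.6, -0.9, 7.7]
gripper_width: 25.7
grasp_force: 30.0
```

```bash
python3 st.py
```

```text
8.15 [5.0230e+02 2.0000e-01 1.2317e+02] [-1.6 -0.9  7.7] [ 0.09  0.31 -0.03] 25.664412953077978
```

Scaled: -0.2 cm / 60 = -0.0033, -0.1 cm / 60 = -0.0017.

Request:
step_arm:
  motion:
    - {"x": 0, "y": 0, "z": -0.0017, "ax": 0, "ay": 0, "az": 0}
    - {"x": 0, "y": 0, "z": -0.0033, "ax": 0, "ay": 0, "az": 0}

```text
time_s: 8.35
tool_pos: [502.5, 0.1, 121.8]
tool_rot: [0.0, 1.0, -0.023, 0.002]
ft_force: [-2.7, -0.7, 14.9]
gripper_width: 25.8
grasp_force: 30.0
```

Scaled: -0.1 cm / 60 = -0.0017.

Request:
step_arm:
  motion:
    - {"x": 0, "y": 0, "z": -0.0017, "ax": 0, "ay": 0, "az": 0}
    - {"x": 0, "y": 0, "z": -0.0017, "ax": 0, "ay": 0, "az": 0}

```text
time_s: 8.55
tool_pos: [502.7, 0.1, 121.3]
tool_rot: [0.0, 1.0, -0.023, 0.002]
ft_force: [-3.9, -0.9, 17.1]
gripper_width: 26.0
grasp_force: 30.0
```

```bash
python3 st.py
```

```text
8.55 [5.0266e+02 1.1000e-01 1.2126e+02] [-3.9 -0.9 17.1] [0.2  1.05 0.02] 26.018285239536503
```

Request:
step_arm:
  motion:
    - {"x": 0, "y": 0, "z": 0, "ax": 0, "ay": 0, "az": 0}
    - {"x": 0, "y": 0, "z": 0, "ax": 0, "ay": 0, "az": 0}
    - {"x": 0, "y": 0, "z": 0, "ax": 0, "ay": 0, "az": 0}

```text
time_s: 8.85
tool_pos: [502.7, 0.1, 121.4]
tool_rot: [0.0, 1.0, -0.023, 0.002]
ft_force: [-4.1, -0.7, 17.1]
gripper_width: 26.1
grasp_force: 30.0
```

```bash
python3 st.py
```

```text
8.85 [5.0270e+02 1.0000e-01 1.2139e+02] [-4.1 -0.7 17.1] [0.21 1.06 0.09] 26.14575255807216
```

Scaled: -0.15 cm / 60 = -0.0025, -0.1 cm / 60 = -0.0017.

Request:
step_arm:
  motion:
    - {"x": -0.0017, "y": 0, "z": 0, "ax": 0, "ay": 0, "az": 0}
    - {"x": -0.0025, "y": 0, "z": 0, "ax": 0, "ay": 0, "az": 0}
    - {"x": -0.0025, "y": 0, "z": 0, "ax": 0, "ay": 0, "az": 0}

```text
time_s: 9.15
tool_pos: [502.1, 0.1, 121.7]
tool_rot: [0.0, 1.0, -0.023, 0.003]
ft_force: [-1.9, -0.1, 15.9]
gripper_width: 25.9
grasp_force: 30.0
```

```bash
python3 st.py
```

```text
9.15 [5.0206e+02 1.2000e-01 1.2168e+02] [-1.9 -0.1 15.9] [0.22 0.24 0.03] 25.901694066944476
```

Request:
step_arm:
  motion:
    - {"x": 0, "y": 0, "z": -0.0008, "ax": 0, "ay": 0, "az": 0}
    - {"x": 0, "y": 0, "z": -0.0008, "ax": 0, "ay": 0, "az": 0}
    - {"x": 0, "y": 0, "z": -0.0008, "ax": 0, "ay": 0, "az": 0}

```text
time_s: 9.45
tool_pos: [502.1, 0.1, 121.3]
tool_rot: [0.0, 1.0, -0.023, 0.003]
ft_force: [-2.2, -0.3, 17.6]
gripper_width: 25.5
grasp_force: 30.0
```

```bash
python3 st.py
```

```text
9.45 [5.0212e+02 1.0000e-01 1.2135e+02] [-2.2 -0.3 17.6] [0.25 0.36 0.05] 25.512247998845755
```

Scaled: 0.006 rad / 4 = 0.0015.

Request:
step_arm:
  motion:
    - {"x": 0, "y": 0, "z": 0, "ax": 0, "ay": 0.0015, "az": 0}
    - {"x": 0, "y": 0, "z": 0, "ax": 0, "ay": 0.0015, "az": 0}
    - {"x": 0, "y": 0, "z": 0, "ax": 0, "ay": 0.0015, "az": 0}
    - {"x": 0, "y": 0, "z": 0, "ax": 0, "ay": 0.0015, "az": 0}

```text
time_s: 9.85
tool_pos: [502.4, 0.1, 121.4]
tool_rot: [0.0, 1.0, -0.023, 0.0]
ft_force: [-0.8, -0.4, 16.7]
gripper_width: 25.6
grasp_force: 30.0
```

```bash
python3 st.py
```

```text
9.85 [5.0239e+02 1.1000e-01 1.2144e+02] [-0.8 -0.4 16.7] [ 0.29  0.04 -0.03] 25.63109965717921
```

Scaled: 0.006 rad / 4 = 0.0015.

Request:
step_arm:
  motion:
    - {"x": 0, "y": 0, "z": 0, "ax": 0.0015, "ay": 0, "az": 0}
    - {"x": 0, "y": 0, "z": 0, "ax": 0.0015, "ay": 0, "az": 0}
    - {"x": 0, "y": 0, "z": 0, "ax": 0.0015, "ay": 0, "az": 0}

```text
time_s: 10.15
tool_pos: [502.4, -0.3, 121.4]
tool_rot: [-0.002, 1.0, -0.023, 0.0]
ft_force: [-1.4, -1.0, 15.3]
gripper_width: 25.8
grasp_force: 30.0
```

```bash
sed -i "s/,s\['gripper/,s['tool_rot'].round(4),s['gripper/" st.py; python3 st.py
```

```text
10.15 [ 5.0237e+02 -2.8000e-01  1.2143e+02] [-1.4 -1.  15.3] [-0.15  0.09 -0.01] [-2.500e-03  9.997e-01 -2.320e-02  3.000e-04] 25.781822690747244
```

Scaled: -0.05 cm / 60 = -0.0008, -0.03 cm / 60 = -0.0005, -0.002 rad / 4 = -0.0005.

Request:
step_arm:
  motion:
    - {"x": 0, "y": 0, "z": -0.0005, "ax": -0.0005, "ay": 0, "az": 0}
    - {"x": 0, "y": 0, "z": -0.0008, "ax": -0.0005, "ay": 0, "az": 0}
    - {"x": 0, "y": 0, "z": -0.0008, "ax": -0.0005, "ay": 0, "az": 0}

```text
time_s: 10.45
tool_pos: [502.4, -0.1, 121.1]
tool_rot: [-0.002, 1.0, -0.023, 0.0]
ft_force: [-2.0, -0.7, 17.1]
gripper_width: 25.8
grasp_force: 30.0
```

```bash
python3 st.py
```

```text
10.45 [ 5.0244e+02 -1.4000e-01  1.2111e+02] [-2.  -0.7 17.1] [-0.01  0.17  0.03] [-1.600e-03  9.997e-01 -2.310e-02  4.000e-04] 25.813096544864653
```

Request:
step_arm:
  motion:
    - {"x": 0, "y": 0, "z": 0, "ax": 0, "ay": 0, "az": 0}
    - {"x": 0, "y": 0, "z": 0, "ax": 0, "ay": 0, "az": 0}
    - {"x": 0, "y": 0, "z": 0, "ax": 0, "ay": 0, "az": 0}
    - {"x": 0, "y": 0, "z": 0, "ax": 0, "ay": 0, "az": 0}
    - {"x": 0, "y": 0, "z": 0, "ax": 0, "ay": 0, "az": 0}
    - {"x": 0, "y": 0, "z": 0, "ax": 0, "ay": 0, "az": 0}
    - {"x": 0, "y": 0, "z": 0, "ax": 0, "ay": 0, "az": 0}
    - {"x": 0, "y": 0, "z": 0, "ax": 0, "ay": 0, "az": 0}
    - {"x": 0, "y": 0, "z": 0, "ax": 0, "ay": 0, "az": 0}
    - {"x": 0, "y": 0, "z": 0, "ax": 0, "ay": 0, "az": 0}
    - {"x": 0, "y": 0, "z": 0, "ax": 0, "ay": 0, "az": 0}

```text
time_s: 11.55
tool_pos: [502.4, -0.1, 121.1]
tool_rot: [-0.002, 1.0, -0.023, 0.0]
ft_force: [-1.4, -1.0, 18.0]
gripper_width: 26.0
grasp_force: 30.0
```

```bash
python3 st.py
```

```text
11.55 [ 5.0242e+02 -1.5000e-01  1.2111e+02] [-1.4 -1.  18. ] [-0.    0.26  0.04] [-1.600e-03  9.997e-01 -2.310e-02  4.000e-04] 25.951006049603244
```

Scaled: 4 cm / 60 = 0.0667, 1.5 cm / 60 = 0.025.

Request:
step_arm:
  motion:
    - {"x": 0, "y": 0, "z": 0.0083, "ax": 0, "ay": 0, "az": 0}
    - {"x": 0, "y": 0, "z": 0.025, "ax": 0, "ay": 0, "az": 0}
    - {"x": 0, "y": 0, "z": 0.0467, "ax": 0, "ay": 0, "az": 0}
    - {"x": 0, "y": 0, "z": 0.0617, "ax": 0, "ay": 0, "az": 0}
    - {"x": 0, "y": 0, "z": 0.0667, "ax": 0, "ay": 0, "az": 0}
    - {"x": 0, "y": 0, "z": 0.0667, "ax": 0, "ay": 0, "az": 0}

```text
time_s: 12.15
tool_pos: [499.6, 0.3, 158.1]
tool_rot: [-0.002, 1.0, -0.023, -0.003]
ft_force: [0.8, 0.3, -3.0]
gripper_width: 25.9
grasp_force: 30.0
```

```bash
python3 st.py
```

```text
12.15 [4.9963e+02 3.1000e-01 1.5810e+02] [ 0.8  0.3 -3. ] [-0.    0.02  0.  ] [-0.0019  0.9997 -0.0231 -0.0028] 25.862437688688576
```

Scaled: 7.35 cm / 60 = 0.1225, 4 cm / 60 = 0.0667, -0.006 rad / 4 = -0.0015.

Request:
step_arm:
  motion:
    - {"x": 0.0083, "y": 0.0667, "z": 0, "ax": 0, "ay": -0.0015, "az": 0}
    - {"x": 0.0092, "y": 0.1225, "z": 0, "ax": 0, "ay": -0.0015, "az": 0}
    - {"x": 0.0092, "y": 0.1225, "z": 0, "ax": 0, "ay": -0.0015, "az": 0}
    - {"x": 0.0092, "y": 0.1225, "z": -0.0083, "ax": 0, "ay": -0.0015, "az": 0}
    - {"x": 0.0092, "y": 0.1225, "z": -0.0167, "ax": 0, "ay": -0.0015, "az": 0}
    - {"x": 0.0092, "y": 0.1225, "z": -0.0233, "ax": 0, "ay": -0.0015, "az": 0}
    - {"x": 0.0092, "y": 0.1225, "z": -0.0267, "ax": 0, "ay": -0.0015, "az": 0}
    - {"x": 0.0092, "y": 0.1225, "z": -0.0267, "ax": 0, "ay": -0.0015, "az": 0}

```text
time_s: 12.95
tool_pos: [504.6, 73.2, 141.0]
tool_rot: [-0.002, 1.0, -0.024, -0.001]
ft_force: [0.2, -0.0, -3.0]
gripper_width: 25.8
grasp_force: 30.0
```

```bash
python3 st.py
```

```text
12.95 [504.58  73.23 140.98] [ 0.2 -0.  -3. ] [ 0.04  0.02 -0.  ] [-2.000e-03  9.997e-01 -2.350e-02 -6.000e-04] 25.781638215402673
```

Scaled: -0.6 cm / 60 = -0.01, -0.5 cm / 60 = -0.0083.

Request:
step_arm:
  motion:
    - {"x": 0.0013, "y": 0.0008, "z": -0.0017, "ax": 0, "ay": 0, "az": 0}
    - {"x": 0.0013, "y": 0.0008, "z": -0.0033, "ax": 0, "ay": 0, "az": 0}
    - {"x": 0.0013, "y": 0.0008, "z": -0.005, "ax": 0, "ay": 0, "az": 0}
    - {"x": 0.0013, "y": 0.0008, "z": -0.0067, "ax": 0, "ay": 0, "az": 0}
    - {"x": 0.0013, "y": 0.0008, "z": -0.0083, "ax": 0, "ay": 0, "az": 0}
    - {"x": 0.0013, "y": 0.0008, "z": -0.01, "ax": 0, "ay": 0, "az": 0}

```text
time_s: 13.55
tool_pos: [505.9, 74.3, 135.8]
tool_rot: [-0.002, 1.0, -0.023, 0.0]
ft_force: [-0.6, -0.1, -0.4]
gripper_width: 25.8
grasp_force: 30.0
```

```bash
python3 st.py
```

```text
13.55 [505.85  74.31 135.76] [-0.6 -0.1 -0.4] [-0.01  0.14  0.03] [-2.000e-03  9.997e-01 -2.310e-02  1.000e-04] 25.78810279185419
```

Scaled: -0.3 cm / 60 = -0.005, -0.2 cm / 60 = -0.0033.

Request:
step_arm:
  motion:
    - {"x": 0, "y": 0, "z": -0.0017, "ax": 0, "ay": 0, "az": 0}
    - {"x": 0, "y": 0, "z": -0.0033, "ax": 0, "ay": 0, "az": 0}
    - {"x": 0, "y": 0, "z": -0.005, "ax": 0, "ay": 0, "az": 0}

```text
time_s: 13.85
tool_pos: [505.9, 74.3, 132.8]
tool_rot: [-0.002, 1.0, -0.023, 0.0]
ft_force: [-1.5, -0.3, 0.3]
gripper_width: 25.8
grasp_force: 30.0
```

```bash
python3 st.py
```

```text
13.85 [505.89  74.35 132.84] [-1.5 -0.3  0.3] [0.09 0.24 0.02] [-2.000e-03  9.997e-01 -2.310e-02  1.000e-04] 25.768252703066576
```

Scaled: -0.3 cm / 60 = -0.005, -0.2 cm / 60 = -0.0033.

Request:
step_arm:
  motion:
    - {"x": 0, "y": 0, "z": -0.0017, "ax": 0, "ay": 0, "az": 0}
    - {"x": -0.0008, "y": 0, "z": -0.0033, "ax": 0, "ay": 0, "az": 0}
    - {"x": -0.0017, "y": 0, "z": -0.005, "ax": 0, "ay": 0, "az": 0}

```text
time_s: 14.15
tool_pos: [505.5, 74.4, 130.2]
tool_rot: [-0.002, 1.0, -0.023, 0.001]
ft_force: [1.5, 0.8, 3.7]
gripper_width: 25.8
grasp_force: 30.0
```

```bash
python3 st.py
```

```text
14.15 [505.49  74.36 130.24] [1.5 0.8 3.7] [ 0.12 -0.26  0.04] [-2.100e-03  9.997e-01 -2.310e-02  9.000e-04] 25.81634701900607
```

Scaled: -0.2 cm / 60 = -0.0033, -0.1 cm / 60 = -0.0017.

Request:
step_arm:
  motion:
    - {"x": 0, "y": 0, "z": -0.0017, "ax": 0, "ay": 0, "az": 0}
    - {"x": 0, "y": 0, "z": -0.0033, "ax": 0, "ay": 0, "az": 0}

```text
time_s: 14.35
tool_pos: [505.6, 74.4, 128.6]
tool_rot: [-0.002, 1.0, -0.023, 0.001]
ft_force: [-0.8, 0.8, 6.4]
gripper_width: 25.7
grasp_force: 30.0
```

```bash
python3 st.py
```

```text
14.35 [505.64  74.37 128.56] [-0.8  0.8  6.4] [0.15 0.06 0.02] [-0.0021  0.9997 -0.0231  0.001 ] 25.723806243186367
```

Scaled: -0.2 cm / 60 = -0.0033, -0.05 cm / 60 = -0.0008, 0.002 rad / 4 = 0.0005.

Request:
step_arm:
  motion:
    - {"x": 0, "y": 0, "z": -0.0017, "ax": 0, "ay": 0.0003, "az": 0}
    - {"x": -0.0008, "y": 0, "z": -0.0033, "ax": 0, "ay": 0.0005, "az": 0}

```text
time_s: 14.55
tool_pos: [505.6, 74.4, 127.0]
tool_rot: [-0.002, 1.0, -0.023, 0.001]
ft_force: [1.0, 0.5, 8.6]
gripper_width: 25.8
grasp_force: 30.0
```

```bash
python3 st.py
```

```text
14.55 [505.6   74.42 127.03] [1.  0.5 8.6] [ 0.06 -0.13  0.02] [-2.100e-03  9.997e-01 -2.310e-02  5.000e-04] 25.811115556045394
```

Scaled: -0.2 cm / 60 = -0.0033, -0.1 cm / 60 = -0.0017.

Request:
step_arm:
  motion:
    - {"x": 0, "y": 0, "z": -0.0017, "ax": 0, "ay": 0, "az": 0}
    - {"x": -0.0008, "y": 0, "z": -0.0033, "ax": 0, "ay": 0, "az": 0}

```text
time_s: 14.75
tool_pos: [505.4, 74.4, 125.4]
tool_rot: [-0.002, 1.0, -0.023, 0.001]
ft_force: [1.4, 0.8, 10.2]
gripper_width: 26.0
grasp_force: 30.0
```

```bash
python3 st.py
```

```text
14.75 [505.44  74.41 125.38] [ 1.4  0.8 10.2] [ 0.07 -0.3   0.03] [-2.100e-03  9.997e-01 -2.310e-02  9.000e-04] 25.994910133508778
```

Scaled: -0.2 cm / 60 = -0.0033, -0.1 cm / 60 = -0.0017.

Request:
step_arm:
  motion:
    - {"x": 0, "y": 0, "z": -0.0017, "ax": 0, "ay": 0, "az": 0}
    - {"x": 0, "y": 0, "z": -0.0033, "ax": 0, "ay": 0, "az": 0}

```text
time_s: 14.95
tool_pos: [505.5, 74.4, 123.5]
tool_rot: [-0.002, 1.0, -0.023, 0.001]
ft_force: [0.5, 0.4, 8.8]
gripper_width: 26.0
grasp_force: 30.0
```

```bash
python3 st.py
```

```text
14.95 [505.5   74.42 123.46] [0.5 0.4 8.8] [ 0.06 -0.14 -0.01] [-0.0021  0.9997 -0.0231  0.001 ] 25.987799955848622
```

Scaled: -0.15 cm / 60 = -0.0025, -0.1 cm / 60 = -0.0017, 0.002 rad / 4 = 0.0005.

Request:
step_arm:
  motion:
    - {"x": 0, "y": 0, "z": -0.0017, "ax": 0, "ay": 0.0005, "az": 0}
    - {"x": 0, "y": 0, "z": -0.0025, "ax": 0, "ay": 0.0005, "az": 0}

```text
time_s: 15.15
tool_pos: [505.8, 74.4, 122.4]
tool_rot: [-0.002, 1.0, -0.023, 0.0]
ft_force: [-1.2, 1.8, 13.2]
gripper_width: 25.8
grasp_force: 30.0
```

```bash
python3 st.py
```

```text
15.15 [505.76  74.41 122.36] [-1.2  1.8 13.2] [-0.04  0.05 -0.  ] [-2.100e-03  9.997e-01 -2.310e-02  3.000e-04] 25.81190356825328
```

Scaled: -0.1 cm / 60 = -0.0017, -0.05 cm / 60 = -0.0008.

Request:
step_arm:
  motion:
    - {"x": -0.0008, "y": 0, "z": -0.0008, "ax": 0, "ay": 0, "az": 0}
    - {"x": -0.0008, "y": 0, "z": -0.0017, "ax": 0, "ay": 0, "az": 0}
    - {"x": -0.0008, "y": 0, "z": -0.0017, "ax": 0, "ay": 0, "az": 0}

```text
time_s: 15.45
tool_pos: [505.7, 74.4, 122.0]
tool_rot: [-0.002, 1.0, -0.023, 0.001]
ft_force: [-0.3, 0.5, 15.0]
gripper_width: 25.9
grasp_force: 30.0
```

```bash
python3 st.py
```

```text
15.45 [505.67  74.45 121.96] [-0.3  0.5 15. ] [-0.01  0.08  0.02] [-2.200e-03  9.997e-01 -2.300e-02  8.000e-04] 25.915409659613417
```

Scaled: -0.08 cm / 60 = -0.0013, -0.05 cm / 60 = -0.0008.

Request:
step_arm:
  motion:
    - {"x": 0, "y": 0, "z": -0.0008, "ax": 0, "ay": 0, "az": 0}
    - {"x": 0, "y": 0, "z": -0.0013, "ax": 0, "ay": 0, "az": 0}
    - {"x": 0, "y": 0, "z": -0.0013, "ax": 0, "ay": 0, "az": 0}

```text
time_s: 15.75
tool_pos: [505.8, 74.5, 121.5]
tool_rot: [-0.002, 1.0, -0.023, 0.001]
ft_force: [-0.8, 1.2, 16.5]
gripper_width: 26.0
grasp_force: 30.0
```

```bash
python3 st.py
```

```text
15.75 [505.76  74.49 121.48] [-0.8  1.2 16.5] [-0.08  0.28  0.04] [-2.200e-03  9.997e-01 -2.300e-02  9.000e-04] 25.980418747711674
```

Request:
step_arm:
  motion:
    - {"x": 0, "y": 0, "z": 0, "ax": 0, "ay": 0, "az": 0}
    - {"x": 0, "y": 0, "z": 0, "ax": 0, "ay": 0, "az": 0}
    - {"x": 0, "y": 0, "z": 0, "ax": 0, "ay": 0, "az": 0}
    - {"x": 0, "y": 0, "z": 0, "ax": 0, "ay": 0, "az": 0}
    - {"x": 0, "y": 0, "z": 0, "ax": 0, "ay": 0, "az": 0}
    - {"x": 0, "y": 0, "z": 0, "ax": 0, "ay": 0, "az": 0}
    - {"x": 0, "y": 0, "z": 0, "ax": 0, "ay": 0, "az": 0}
    - {"x": 0, "y": 0, "z": 0, "ax": 0, "ay": 0, "az": 0}
    - {"x": 0, "y": 0, "z": 0, "ax": 0, "ay": 0, "az": 0}
    - {"x": 0, "y": 0, "z": 0, "ax": 0, "ay": 0, "az": 0}
    - {"x": 0, "y": 0, "z": 0, "ax": 0, "ay": 0, "az": 0}

```text
time_s: 16.85
tool_pos: [505.8, 74.5, 121.5]
tool_rot: [-0.002, 1.0, -0.023, 0.001]
ft_force: [-2.0, 2.5, 16.8]
gripper_width: 25.7
grasp_force: 30.0
```

```bash
python3 st.py
```

```text
16.85 [505.75  74.46 121.51] [-2.   2.5 16.8] [-0.12  0.29 -0.03] [-2.100e-03  9.997e-01 -2.300e-02  9.000e-04] 25.67085504656835
```

Scaled: 14.4 cm / 60 = 0.24, -2.5 cm / 60 = -0.0417, -0.003 rad / 4 = -0.0008.

Request:
step_arm:
  motion:
    - {"x": 0, "y": 0, "z": 0.0083, "ax": 0, "ay": 0, "az": 0}
    - {"x": 0, "y": 0, "z": 0.025, "ax": 0, "ay": 0, "az": 0}
    - {"x": 0, "y": 0, "z": 0.0583, "ax": 0, "ay": 0, "az": 0}
    - {"x": 0, "y": 0, "z": 0.0917, "ax": 0, "ay": -0.0008, "az": 0}
    - {"x": -0.0417, "y": 0.0667, "z": 0.1, "ax": -0.0008, "ay": -0.0008, "az": 0}
    - {"x": -0.0833, "y": 0.1333, "z": 0.1, "ax": -0.0008, "ay": -0.0008, "az": 0}
    - {"x": -0.0833, "y": 0.2, "z": 0.1, "ax": -0.0008, "ay": -0.0008, "az": 0}
    - {"x": -0.0833, "y": 0.24, "z": 0.1, "ax": -0.0008, "ay": -0.0008, "az": 0}
    - {"x": -0.0833, "y": 0.24, "z": 0.1, "ax": -0.0008, "ay": -0.0008, "az": 0}
    - {"x": -0.0833, "y": 0.24, "z": 0.1, "ax": -0.0008, "ay": -0.0008, "az": 0}

```text
time_s: 17.85
tool_pos: [452.4, 218.2, 177.5]
tool_rot: [0.0, 1.0, -0.022, -0.001]
ft_force: [0.3, 0.1, -2.9]
gripper_width: 25.5
grasp_force: 30.0
```

```bash
python3 st.py
python3 - <<'E'
from h import *
c=snap('side');d=snap('top')
b=cv2.resize(c['image'][120:240,270:370],None,fx=4.0,fy=4.0,interpolation=cv2.INTER_CUBIC)
e=cv2.resize(d['image'][150:250,200:330],None,fx=3.0,fy=3.0,interpolation=cv2.INTER_CUBIC)
o=np.zeros((480,800,3),np.uint8); o[:b.shape[0],:b.shape[1]]=b; o[:e.shape[0],405:405+e.shape[1]]=e
o=cv2.convertScaleAbs(o,alpha=1.9)
# overlay mat circle estimate
th=np.linspace(0,6.283,60); P=np.c_[454+65*np.cos(th),218.5+65*np.sin(th),np.full(60,6)]
cv2.polylines(o,[((proj(c,P)-[269.5,119.5])*4-.5).astype(np.int32)],True,(255,0,255),1)
cv2.polylines(o,[((proj(d,P)-[199.5,149.5])*3-.5+[405,0]).astype(np.int32)],True,(255,0,255),1)
cv2.imwrite('pics/mat.png',o)
E
```

```text
17.85 [452.41 218.2  177.5 ] [ 0.3  0.1 -2.9] [ 0.01 -0.03  0.01] [ 1.000e-04  9.997e-01 -2.240e-02 -1.500e-03] 25.533244021520463
```

View pics/mat.png

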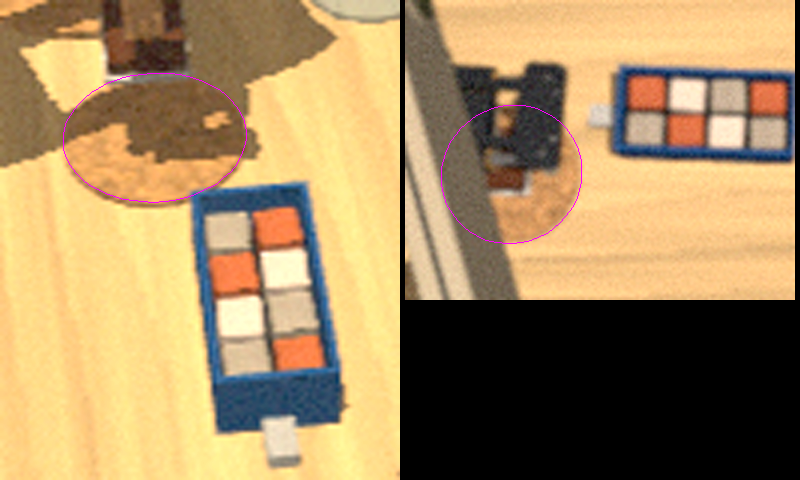

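The picture shows all chunks level in the box, and the mat lies within about 2 mm of the drawn circle in both views. I'll lower the tamper onto it.

Scaled: -8.4 cm / 60 = -0.14, 0.15 cm / 60 = 0.0025, -0.003 rad / 4 = -0.0008.

Request:
step_arm:
  motion:
    - {"x": 0.0025, "y": 0, "z": -0.05, "ax": 0, "ay": -0.0008, "az": 0}
    - {"x": 0.0025, "y": 0, "z": -0.1, "ax": 0, "ay": -0.0008, "az": 0}
    - {"x": 0.0025, "y": 0, "z": -0.125, "ax": 0, "ay": -0.0008, "az": 0}
    - {"x": 0.0025, "y": 0, "z": -0.135, "ax": 0, "ay": -0.0008, "az": 0}
    - {"x": 0.0025, "y": 0, "z": -0.1383, "ax": 0, "ay": -0.0008, "az": 0}
    - {"x": 0.0025, "y": 0, "z": -0.14, "ax": 0, "ay": -0.0008, "az": 0}

```text
time_s: 18.55
tool_pos: [455.6, 218.4, 95.5]
tool_rot: [-0.001, 1.0, -0.023, 0.002]
ft_force: [0.6, -0.1, -3.2]
gripper_width: 25.8
grasp_force: 30.0
```

```bash
python3 st.py
```

```text
18.55 [455.62 218.38  95.46] [ 0.6 -0.1 -3.2] [ 0.03 -0.03 -0.05] [-8.000e-04  9.997e-01 -2.330e-02  1.700e-03] 25.76693495956026
```

Request:
step_arm:
  motion:
    - {"x": 0, "y": 0, "z": -0.0008, "ax": 0, "ay": 0, "az": 0}
    - {"x": 0, "y": 0, "z": -0.0017, "ax": 0, "ay": 0, "az": 0}
    - {"x": 0, "y": 0, "z": -0.0025, "ax": 0, "ay": 0, "az": 0}

```text
time_s: 18.85
tool_pos: [455.2, 218.5, 93.5]
tool_rot: [-0.001, 1.0, -0.023, 0.002]
ft_force: [0.5, 0.4, -3.1]
gripper_width: 25.7
grasp_force: 30.0
```

```bash
python3 st.py
```

```text
18.85 [455.21 218.53  93.54] [ 0.5  0.4 -3.1] [0.05 0.01 0.02] [-7.000e-04  9.997e-01 -2.300e-02  1.600e-03] 25.72841053851421
```

Scaled: -0.22 cm / 60 = -0.0037, -0.2 cm / 60 = -0.0033, 0.003 rad / 4 = 0.0008.

Request:
step_arm:
  motion:
    - {"x": 0, "y": 0, "z": -0.0017, "ax": 0, "ay": 0.0008, "az": 0}
    - {"x": 0, "y": 0, "z": -0.0025, "ax": 0, "ay": 0.0008, "az": 0}
    - {"x": 0, "y": 0, "z": -0.0033, "ax": 0, "ay": 0.0008, "az": 0}
    - {"x": 0, "y": 0, "z": -0.0037, "ax": 0, "ay": 0.0008, "az": 0}

```text
time_s: 19.25
tool_pos: [455.0, 218.4, 91.7]
tool_rot: [-0.001, 1.0, -0.023, -0.0]
ft_force: [-4.7, -2.0, 8.0]
gripper_width: 25.8
grasp_force: 30.0
```

```bash
python3 st.py
```

```text
19.25 [455.03 218.43  91.7 ] [-4.7 -2.   8. ] [-0.32  0.92 -0.01] [-6.000e-04  9.997e-01 -2.300e-02 -3.000e-04] 25.79034632221989
```

Scaled: 0.06 cm / 60 = 0.001, -0.001 rad / 4 = -0.0003.

Request:
step_arm:
  motion:
    - {"x": 0, "y": 0, "z": 0.001, "ax": 0, "ay": -0.0003, "az": 0}
    - {"x": 0, "y": 0, "z": 0.001, "ax": 0, "ay": -0.0003, "az": 0}

```text
time_s: 19.45
tool_pos: [455.0, 218.5, 91.7]
tool_rot: [-0.001, 1.0, -0.023, 0.0]
ft_force: [-1.9, -0.6, 2.6]
gripper_width: 25.8
grasp_force: 30.0
```

Request:
step_arm:
  motion:
    - {"x": 0, "y": 0, "z": 0, "ax": 0, "ay": 0, "az": 0}
    - {"x": 0, "y": 0, "z": 0, "ax": 0, "ay": 0, "az": 0}
    - {"x": 0, "y": 0, "z": 0, "ax": 0, "ay": 0, "az": 0}
    - {"x": 0, "y": 0, "z": 0, "ax": 0, "ay": 0, "az": 0}
    - {"x": 0, "y": 0, "z": 0, "ax": 0, "ay": 0, "az": 0}
    - {"x": 0, "y": 0, "z": 0, "ax": 0, "ay": 0, "az": 0}
    - {"x": 0, "y": 0, "z": 0, "ax": 0, "ay": 0, "az": 0}
    - {"x": 0, "y": 0, "z": 0, "ax": 0, "ay": 0, "az": 0}
  grip: 7.5

```text
time_s: 20.25
tool_pos: [454.8, 218.3, 91.2]
tool_rot: [-0.001, 1.0, -0.023, 0.0]
ft_force: [0.2, 0.0, -0.2]
gripper_width: 74.8
grasp_force: 0.0
```

Scaled: -26 cm / 60 = -0.4333, -23 cm / 60 = -0.3833.

Request:
step_arm:
  motion:
    - {"x": 0, "y": 0, "z": 0.05, "ax": 0, "ay": 0, "az": 0}
    - {"x": 0, "y": 0, "z": 0.1167, "ax": 0, "ay": 0, "az": 0}
    - {"x": 0, "y": 0, "z": 0.1833, "ax": 0, "ay": 0, "az": 0}
    - {"x": 0, "y": 0, "z": 0.2333, "ax": 0, "ay": 0, "az": 0}
    - {"x": -0.0333, "y": -0.1333, "z": 0.2333, "ax": 0, "ay": 0, "az": 0}
    - {"x": -0.0833, "y": -0.2167, "z": 0.2333, "ax": 0, "ay": 0, "az": 0}
    - {"x": -0.1167, "y": -0.3, "z": 0.2333, "ax": 0, "ay": 0, "az": 0}
    - {"x": -0.1167, "y": -0.3833, "z": 0.2333, "ax": 0, "ay": 0, "az": 0}
    - {"x": -0.1167, "y": -0.4333, "z": 0.2333, "ax": 0, "ay": 0, "az": 0}
    - {"x": -0.1167, "y": -0.4333, "z": 0.2333, "ax": 0, "ay": 0, "az": 0}

```text
time_s: 21.25
tool_pos: [384.0, -44.9, 231.5]
tool_rot: [0.0, 1.0, -0.024, 0.0]
ft_force: [0.9, -0.0, -0.7]
gripper_width: 74.8
grasp_force: 0.0
```

```bash
python3 st.py
python3 - <<'E'
from h import *
from scipy.optimize import minimize
c=snap('side');d=snap('top')
# predicted parked tamper vs image: print mean colours at post top centre & foot corner
for n,k in(('side',c),('top',d)):
    for P in ([455,218.4,126],[478,190,26],[478,246,26],[432,190,26],[432,246,26],[455,273,6],[455,164,6]):
        u,v=proj(k,P)[0]; print(n,P,k['image'][int(round(v)),int(round(u))][::-1].tolist())
E
```

```text
21.25 [383.97 -44.9  231.53] [ 0.9 -0.  -0.7] [ 0.04  0.01 -0.03] [ 2.000e-04  9.997e-01 -2.440e-02  5.000e-04] 74.83289367802688
side [455, 218.4, 126] [150, 103, 60]
side [478, 190, 26] [83, 65, 55]
side [478, 246, 26] [125, 91, 52]
side [432, 190, 26] [64, 39, 19]
side [432, 246, 26] [60, 40, 29]
side [455, 273, 6] [92, 67, 41]
side [455, 164, 6] [68, 48, 28]
top [455, 218.4, 126] [133, 94, 61]
top [478, 190, 26] [63, 44, 27]
top [478, 246, 26] [128, 91, 58]
top [432, 190, 26] [50, 28, 19]
top [432, 246, 26] [74, 57, 47]
top [455, 273, 6] [117, 83, 54]
top [455, 164, 6] [58, 43, 26]
```

```bash
python3 -c "
from station import robot
print(robot.hand_in())"
```

```text
the job is handed in; nothing more can be done
None
```

I tamped both halves of the box to about the same level, each press ending with roughly 20 N held for over a second, parked the tamper upright on the smallest cork mat within a few millimetres of centre, let go, and handed the job in at about 21 s; the verdict wasn't reported.

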